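# Tighten the portafilter spouts and put them away

### The job

The portafilters on the counter (two or three, lying upside down) have loose spouts. Seat each one in the service stand so that its handle is braced in the fork, and only there screw its spout clockwise until it is fully tight, in line with the handle; then lay each one, still upside down, flat in a matching recess of the cabinet drawer, and shut the drawer fully once all are in. Leave the cups, tools and jars where they are.

Things in the scene. Friction and masses are not known exactly. Their poses are not given: they have to be found in the camera images.
- pf1_center (a point): Portafilter 1 (None if absent), upside down: steel head 70 mm across, 38 mm high, bar handle; 175 mm long, 0.43 kg. Point: mid-length, 19 mm above its underside; x axis head to handle end, z up. Head centre at x = -52.5 mm. Handle x = -18 to 87 mm, 24 mm wide (y), 5 to 31 mm above the underside. Grip across it at x = 0 to 10 mm; balances at x = -30 mm. All alike.
- spout1 (a joint): Spout on portafilter 1's head, a steel bar 56 x 20 mm, 44 to 70 mm above the underside, centred on the head. Value (rad): how far the bar stands anticlockwise (from above) of the handle line; 0 = tight at its stop, in line; starts 0.9 to 1.6; clockwise tightens. Takes 0.25 N m, more than the portafilter's friction: it spins along unless its handle is braced.
- pf2_center (a point): Portafilter 2 (None if absent), upside down: steel head 70 mm across, 38 mm high, bar handle; 175 mm long, 0.43 kg. Point: mid-length, 19 mm above its underside; x axis head to handle end, z up. Head centre at x = -52.5 mm. Handle x = -18 to 87 mm, 24 mm wide (y), 5 to 31 mm above the underside. Grip across it at x = 0 to 10 mm; balances at x = -30 mm. All alike.
- spout2 (a joint): Spout on portafilter 2's head, a steel bar 56 x 20 mm, 44 to 70 mm above the underside, centred on the head. Value (rad): how far the bar stands anticlockwise (from above) of the handle line; 0 = tight at its stop, in line; starts 0.9 to 1.6; clockwise tightens. Takes 0.25 N m, more than the portafilter's friction: it spins along unless its handle is braced.
- pf3_center (a point): Portafilter 3 (None if absent), upside down: steel head 70 mm across, 38 mm high, bar handle; 175 mm long, 0.43 kg. Point: mid-length, 19 mm above its underside; x axis head to handle end, z up. Head centre at x = -52.5 mm. Handle x = -18 to 87 mm, 24 mm wide (y), 5 to 31 mm above the underside. Grip across it at x = 0 to 10 mm; balances at x = -30 mm. All alike.
- spout3 (a joint): Spout on portafilter 3's head, a steel bar 56 x 20 mm, 44 to 70 mm above the underside, centred on the head. Value (rad): how far the bar stands anticlockwise (from above) of the handle line; 0 = tight at its stop, in line; starts 0.9 to 1.6; clockwise tightens. Takes 0.25 N m, more than the portafilter's friction: it spins along unless its handle is braced.
- stand_seat (a point): Where the center point of a portafilter seated flat in the service stand lies (27 mm above the table), its x axis along this x axis (pocket to fork). The head goes in a low eight-sided pocket 76 mm across, the handle between two fork posts 29 mm apart at x = 50 to 66 mm that stop it from turning.
- stand: The fixed service stand: a black rubber board 205 x 105 mm, 8 mm thick, on the table; steel pocket walls 12 mm above the board, open towards the fork; steel fork posts 32 mm above the board. Origin at its underside's centre, x axis from pocket to fork.
- drawer (a joint): How far (m) the cabinet's drawer is open: 0 shut, 0.195 fully out. It slides along its handle's -x axis, towards the robot, against about 2 N of friction, and stays where it is left. It starts 0 to 0.03 open.
- drawer_handle (a point): Middle of the drawer's handle: a round steel bar 10 mm thick, 110 mm long along y, 35 mm in front of the drawer front, 82 mm above the table, free above and below. Frame: -x is the opening direction. The wooden cabinet is 290 mm wide, 112 mm high, with cups 55 mm tall at the back of its top; the drawer front's top edge is 98 mm above the table.
- recess1 (a point): Recess 1 of 3, 84 mm apart, in the drawer's grey insert; moves with the drawer (pull it out 0.19 m to reach): a portafilter-shaped cutout 16 mm deep, head pocket 76 mm across, handle slot 30 mm wide. A portafilter seated flat has its center point here (33 mm above the table), x axis along this one.
- recess2 (a point): Recess 2 of 3, 84 mm apart, in the drawer's grey insert; moves with the drawer (pull it out 0.19 m to reach): a portafilter-shaped cutout 16 mm deep, head pocket 76 mm across, handle slot 30 mm wide. A portafilter seated flat has its center point here (33 mm above the table), x axis along this one; points the opposite way to the other two.
- recess3 (a point): Recess 3 of 3, 84 mm apart, in the drawer's grey insert; moves with the drawer (pull it out 0.19 m to reach): a portafilter-shaped cutout 16 mm deep, head pocket 76 mm across, handle slot 30 mm wide. A portafilter seated flat has its center point here (33 mm above the table), x axis along this one.
- cup1: Bystander, to be left where it is: white cup on the counter, 72 mm across, 55 mm tall. Origin at its underside's centre.
- tamper: Bystander, to be left where it is: black tamper, 58 mm across, 84 mm tall. Origin at its underside's centre.
- pitcher: Bystander, to be left where it is: steel milk pitcher, 80 mm across, 90 mm tall. Origin at its underside's centre.
- brush: Bystander, to be left where it is: counter brush, 160 mm long, lying. Origin at its underside's centre (brush: its middle).
- jar: Bystander, to be left where it is: amber jar, 80 mm across, 90 mm tall. Origin at its underside's centre.
There are look-alikes about, which are no part of the job. Leave any green look-alike of the part that bears pf3_center alone. Leave any red look-alike of the part that bears pf2_center alone.

How it is judged (in metres and radians):
On the way, in this order (a step that is already met when the one before it is completed fails the run):
1. a portafilter sits in the stand with its spout fully tight ((((distance between pf1_center and stand_seat below 0.012 m and angle between the x axis of pf1_center and the x axis of stand_seat, either way round below 0.12 rad and angle between pf1_center's own z axis and vertical below 0.08 rad) and value of joint spout1 below 0.1 rad) or ((distance between pf2_center and stand_seat below 0.012 m and angle between the x axis of pf2_center and the x axis of stand_seat, either way round below 0.12 rad and angle between pf2_center's own z axis and vertical below 0.08 rad) and value of joint spout2 below 0.1 rad) or ((distance between pf3_center and stand_seat below 0.012 m and angle between the x axis of pf3_center and the x axis of stand_seat, either way round below 0.12 rad and angle between pf3_center's own z axis and vertical below 0.08 rad) and value of joint spout3 below 0.1 rad))), for 0.2 s.
2. all portafilters lie in recesses of the open drawer, spouts tight (((distance between pf1_center and recess1 below 0.009 m and angle between the x axis of pf1_center and the x axis of recess1, either way round below 0.1 rad and angle between pf1_center's own z axis and vertical below 0.08 rad) or (distance between pf1_center and recess2 below 0.009 m and angle between the x axis of pf1_center and the x axis of recess2, either way round below 0.1 rad and angle between pf1_center's own z axis and vertical below 0.08 rad) or (distance between pf1_center and recess3 below 0.009 m and angle between the x axis of pf1_center and the x axis of recess3, either way round below 0.1 rad and angle between pf1_center's own z axis and vertical below 0.08 rad)) and ((distance between pf2_center and recess1 below 0.009 m and angle between the x axis of pf2_center and the x axis of recess1, either way round below 0.1 rad and angle between pf2_center's own z axis and vertical below 0.08 rad) or (distance between pf2_center and recess2 below 0.009 m and angle between the x axis of pf2_center and the x axis of recess2, either way round below 0.1 rad and angle between pf2_center's own z axis and vertical below 0.08 rad) or (distance between pf2_center and recess3 below 0.009 m and angle between the x axis of pf2_center and the x axis of recess3, either way round below 0.1 rad and angle between pf2_center's own z axis and vertical below 0.08 rad)) and ((distance between pf3_center and recess1 below 0.009 m and angle between the x axis of pf3_center and the x axis of recess1, either way round below 0.1 rad and angle between pf3_center's own z axis and vertical below 0.08 rad) or (distance between pf3_center and recess2 below 0.009 m and angle between the x axis of pf3_center and the x axis of recess2, either way round below 0.1 rad and angle between pf3_center's own z axis and vertical below 0.08 rad) or (distance between pf3_center and recess3 below 0.009 m and angle between the x axis of pf3_center and the x axis of recess3, either way round below 0.1 rad and angle between pf3_center's own z axis and vertical below 0.08 rad)) and value of joint each of spout1, spout2, spout3 below 0.1 rad and value of joint drawer above 0.1 m), for 0.2 s.
At the end, for the whole second after the job is handed in: Every portafilter present lies flat in a recess (center within 9 mm of the recess point, long axis within 0.1 rad), its spout within 0.1 rad of fully tight, and the drawer is shut to within 12 mm and at rest (((distance between pf1_center and recess1 below 0.009 m and angle between the x axis of pf1_center and the x axis of recess1, either way round below 0.1 rad and angle between pf1_center's own z axis and vertical below 0.08 rad) or (distance between pf1_center and recess2 below 0.009 m and angle between the x axis of pf1_center and the x axis of recess2, either way round below 0.1 rad and angle between pf1_center's own z axis and vertical below 0.08 rad) or (distance between pf1_center and recess3 below 0.009 m and angle between the x axis of pf1_center and the x axis of recess3, either way round below 0.1 rad and angle between pf1_center's own z axis and vertical below 0.08 rad)) and ((distance between pf2_center and recess1 below 0.009 m and angle between the x axis of pf2_center and the x axis of recess1, either way round below 0.1 rad and angle between pf2_center's own z axis and vertical below 0.08 rad) or (distance between pf2_center and recess2 below 0.009 m and angle between the x axis of pf2_center and the x axis of recess2, either way round below 0.1 rad and angle between pf2_center's own z axis and vertical below 0.08 rad) or (distance between pf2_center and recess3 below 0.009 m and angle between the x axis of pf2_center and the x axis of recess3, either way round below 0.1 rad and angle between pf2_center's own z axis and vertical below 0.08 rad)) and ((distance between pf3_center and recess1 below 0.009 m and angle between the x axis of pf3_center and the x axis of recess1, either way round below 0.1 rad and angle between pf3_center's own z axis and vertical below 0.08 rad) or (distance between pf3_center and recess2 below 0.009 m and angle between the x axis of pf3_center and the x axis of recess2, either way round below 0.1 rad and angle between pf3_center's own z axis and vertical below 0.08 rad) or (distance between pf3_center and recess3 below 0.009 m and angle between the x axis of pf3_center and the x axis of recess3, either way round below 0.1 rad and angle between pf3_center's own z axis and vertical below 0.08 rad)) and value of joint each of spout1, spout2, spout3 below 0.1 rad and value of joint drawer below 0.012 m and velocity of joint drawer below 0.01 m/s); the robot touches nothing.
It fails at once if portafilter 1 is away from the stand (over 10 cm) with its spout part-turned (between 0.2 and 0.75 rad): spouts are turned only in the stand (distance between pf1_center and stand_seat above 0.1 m and value of joint spout1 between 0.2 and 0.75 rad).
It fails at once if portafilter 2 is away from the stand (over 10 cm) with its spout part-turned (between 0.2 and 0.75 rad): spouts are turned only in the stand (distance between pf2_center and stand_seat above 0.1 m and value of joint spout2 between 0.2 and 0.75 rad).
It fails at once if portafilter 3 is away from the stand (over 10 cm) with its spout part-turned (between 0.2 and 0.75 rad): spouts are turned only in the stand (distance between pf3_center and stand_seat above 0.1 m and value of joint spout3 between 0.2 and 0.75 rad).
It fails at once if a bystander is moved more than 4 cm (distance of any of cup1, tamper, pitcher, brush, jar from where it was at the start of the episode above 0.04 m).
Of pf1, pf2, pf3 only 2 to 3 are there at a start; the rules pass over those that are not, and their reading is None.
At some moment in a run one of pf1, pf2, pf3 may be knocked a few centimetres aside while the robot is not near it.
It also fails if it takes over 210 s, if anything falls off the work surface, if the arm or the gripper's body presses on something with over 40 N, if the wrist force passes 120 N, or if a joint passes its speed limit or range.

### The arm

A 6-joint arm with a two-finger parallel gripper is mounted at the origin on the work surface. World frame = base frame: x ahead of the robot, y to its left, z up, the work surface at z = 0. Lengths are in mm, angles in rad, forces in N, time in s.
With the tool pointing down it reaches from about 325 to 850 mm from the base axis. Payload 4.4 kg.
Tool frame: the origin (TCP) lies midway between the tips of the shut fingers; the grasp point (between the pads) lies 19 mm behind it; z points along the fingers, y is the line along which they close (so a half turn about z gives the same grasp; the last joint's range is limited). The gripper opens to 94 mm and grips with 3 to 60 N. Pads are 16 mm wide; open, the fingers measure 119 mm over their backs; the gripper's body (75 mm by 177 mm) begins 78 mm behind the grasp point.
Start: joints at [-1.466, 0.207, 1.542, -0, 1.393, -0.15], TCP at [145.473, -556.295, 205.447] pointing down, gripper open.
Joint ranges: [-2.73, 2.73], [-0.86, 2.22], [0.23, 2.46], [-1.11, 4.25], [0.08, 2.63], [-2.82, 2.82]. Speed limits (rad/s): [2.79, 2.79, 3.14, 3.14, 3.14, 3.14].

### API

Orientations are given as a unit quaternion [w, x, y, z].
In Python, from bench import * gives the robot as it stands. Calls block until the motion is done:
- goto(position, orientation): joint-space move of the TCP to a pose.
- move_l(position, frame=None, rate=150): straight line of the TCP; frame=None keeps the orientation; rate is the mean speed in mm/s.
- goto_joints(angles): joint-space move.
- set_gripper(opening): finger opening in mm; the grip force is fixed at half the most; returns when the fingers have stopped.
- hold(seconds).
- solve_ik(position, orientation): joint angles nearest the present ones, or None.
- state(): the state.
- read_camera(name): name is "side" or "top" or "wrist"; returns (picture, depth): 384x512x3 uint8, red, green, blue; 384x512 float32, mm along the optical axis (not along the pixel's ray), 0 where there is no reading.
- get_calibration(name): a dict with "fovy" (degrees; the focal length in pixels is half the picture's height over the tangent of half this angle, whatever the lens; pixels are square), "cx", "cy" (the principal point, pixels), "R" (3x3) and "t" (3): a world point X has camera coordinates R X + t; the wrist camera has in their place "T_tool_cam" (4x4, takes a point from camera to tool coordinates, whose origin is the TCP and whose axes are the flange's). Camera axes: x right, y down, z forward; pixel columns grow to the right and rows downward; lengths in mm; the calibration is good to about 2 mm. A picture is of the moment at which its call begins: read the wrist's pose just before it. get_calibration takes no time and is no camera call.
A pose or a line that the arm cannot do raises PlanningError and nothing moves.
- job_done(): hands the job in; it is judged then, once.
The state is a dict: "time_s": time; "joints": joint angles; "dq": joint speeds; "effort": joint torques, N m; "tool_pos": TCP position; "orientation": TCP orientation; "force": force on the tool from outside, world axes, zero at the start; "ft_torque": the same for the moment, N m; "gripper_width": finger opening in mm; "finger_force": force on a finger pad.
Only numpy, scipy, OpenCV 4.12 (cv2) and the standard library are available. Lean on these libraries where they do the work, as an engineer would, in place of code of your own. Each camera call takes 0.05 s, during which the arm holds its last target. There are 200 camera calls.

## Working session

There is one attempt and no reset: what is moved stays moved. The work goes in short steps, each a Python script; the robot and the scene stay as the last script left them, time stands still between calls to the robot, and variables do not carry over. Pictures are saved under pics/ and viewed, at most 14 in all, crops included, and the job is handed in when it is done.

```bash
ls; mkdir -p pics; python3 - <<'E'
from bench import *
import cv2,numpy as np
for n in("top","side"):
    im,d=read_camera(n); c=get_calibration(n); print(n,c)
    np.savez(f"pics/{n}0.npz",im=im,d=d)
    cv2.imwrite(f"pics/{n}0.png",cv2.resize(im[:,:,::-1],(800,600),interpolation=cv2.INTER_CUBIC))
print(get_calibration("wrist")); print(state())
E
```

```text
pics
top {'fovy': 42.771544972207096, 'cx': 247.7295238892826, 'cy': 193.1913881557819, 'R': array([[-0.01541883, -0.99987773,  0.00260632],
       [-0.99779306,  0.01521821, -0.06463289],
       [ 0.06458532, -0.00359713, -0.99790571]]), 't': array([  62.36231454,  524.28652574, 1852.5429237 ])}
side {'fovy': 45.78672050136359, 'cx': 249.52687899555428, 'cy': 188.83254651845755, 'R': array([[-0.82796526, -0.56077791,  0.00128953],
       [-0.37272971,  0.54859892, -0.74840617],
       [ 0.41898221, -0.62013495, -0.66323944]]), 't': array([ 437.36039801,  241.01189282, 1425.85484369])}
{'fovy': 70.52477133124196, 'cx': 257.1528835204299, 'cy': 191.94445462698968, 'T_tool_cam': array([[ 1.71964445e-04, -9.65214160e-01, -2.61460506e-01,
         7.65720582e+01],
       [ 9.99999930e-01,  2.52825748e-04, -2.75630765e-04,
        -2.14184801e-01],
       [ 3.32146665e-04, -2.61460441e-01,  9.65214136e-01,
        -1.79770660e+02],
       [ 0.00000000e+00,  0.00000000e+00,  0.00000000e+00,
         1.00000000e+00]])}
{'time_s': 0.1, 'joints': array([-1.46549911e+00,  2.07355973e-01,  1.54277613e+00,  4.66746141e-06,
        1.39350449e+00, -1.50476356e-01]), 'dq': array([ 0.00105021, -0.00192154, -0.00322759, -0.00056991,  0.00028316,
       -0.00191449]), 'effort': array([-4.57616579e-04, -3.71863639e+01, -2.82293487e+01,  7.00266729e-02,
        3.11570393e-02, -5.44478894e-05]), 'tool_pos': array([ 145.39895098, -555.57133461,  204.41147891]), 'orientation': array([-1.02165669e-03,  9.91833159e-01,  1.27537993e-01,  2.53800271e-05]), 'force': array([ 0.16525743, -0.71058299, -0.23729624]), 'ft_torque': array([-0.00211577, -0.01149418, -0.04092406]), 'finger_force': 0.0, 'gripper_width': 93.77482167537119}
```

View pics/top0.png

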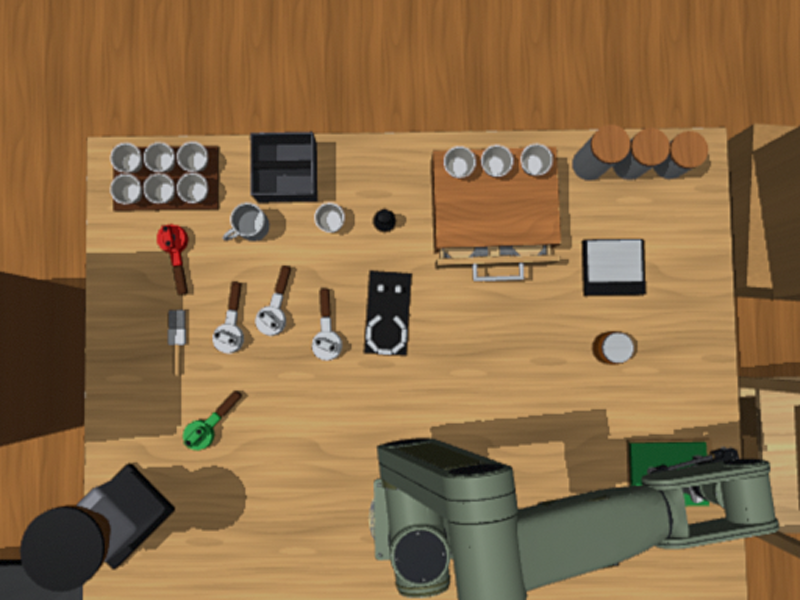

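View pics/side0.png

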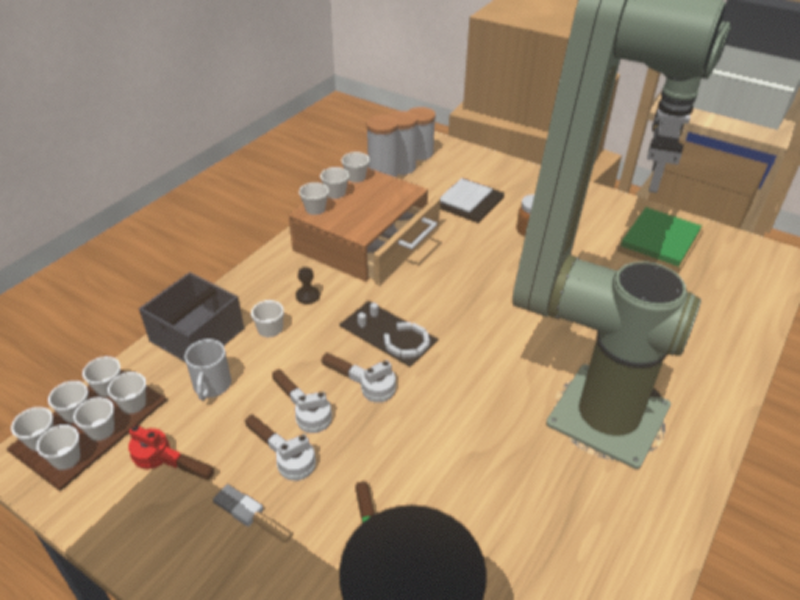

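The three steel portafilters have heads at about (228,337), (271,319) and (327,345), with handles towards +x. The stand is at (388,313), with its pocket nearest the robot. The drawer handle is at (499,272), and red and green look-alikes are also in view. Next I move to wide wrist views of the portafilters with the stand, and of the drawer.

```bash
cat >h.py <<'E'
from bench import *
import numpy as np, cv2
from scipy.spatial.transform import Rotation as Rn
def q(yaw): return [0,np.cos(yaw/2),np.sin(yaw/2),0]
def wrap(a): return (a+np.pi)%(2*np.pi)-np.pi
def yaw_now():
    o=state()["orientation"]; return wrap(2*np.arctan2(o[2],o[1]))
def go(x,y,z,yaw): goto([x,y,z],q(yaw))
def lin(x,y,z,yaw=None,rate=150): move_l([x,y,z],None if yaw is None else q(yaw),rate)
def cast(cal,R,c,u,v,z):
    "pixels -> points on plane z; R cam->world, c camera centre"
    f=192/np.tan(np.radians(cal["fovy"])/2)
    d=np.stack([(np.asarray(u)-cal["cx"])/f,(np.asarray(v)-cal["cy"])/f,np.ones_like(u,float)],-1)@R.T
    return c+d*((z-c[2])/d[...,2])[...,None]
class View:
    def __init__(s,name="wrist",save=None):
        s.cal=cal=get_calibration(name); st=state(); s.im,s.d=read_camera(name)
        if name=="wrist":
            o=st["orientation"]; Rt=Rn.from_quat([o[1],o[2],o[3],o[0]]).as_matrix(); T=cal["T_tool_cam"]
            s.R=Rt@T[:3,:3]; s.c=st["tool_pos"]+Rt@T[:3,3]
        else: s.R=cal["R"].T; s.c=-s.R@cal["t"]
        v,u=np.mgrid[:384,:512].astype(float)
        f=192/np.tan(np.radians(cal["fovy"])/2)
        dd=cv2.medianBlur(s.d,3)
        s.P=s.c+(np.stack([(u-cal["cx"])/f,(v-cal["cy"])/f,np.ones_like(u)],-1)*dd[...,None])@s.R.T
        s.P[dd==0]=-999
        s.hsv=cv2.cvtColor(s.im,cv2.COLOR_RGB2HSV)
        if save: cv2.imwrite(f"pics/{save}.png",cv2.cvtColor(cv2.resize(s.im,(768,576)),cv2.COLOR_RGB2BGR)); np.savez(f"pics/{save}.npz",im=s.im,d=s.d,P=s.P,R=s.R,c=s.c)
    def cast(s,u,v,z): return cast(s.cal,s.R,s.c,u,v,z)
def rect(pts):
    "min-area rectangle of plane points -> centre, long-axis angle, (long, short)"
    c,(w,h),a=cv2.minAreaRect(np.float32(pts)[:,:2]); a=np.radians(a)
    return np.array(c),(a if w>=h else a+np.pi/2),(max(w,h),min(w,h))
def blobs(mask,amin):
    n,l,s,_=cv2.connectedComponentsWithStats(mask.astype(np.uint8),connectivity=8)
    return [l==i for i in range(1,n) if s[i,4]>=amin]
def find_pfs(V,base=0):
    "portafilters, underside at height base: list of (center xy, yaw, spout value, info)"
    Z=V.P[...,2]-base; H,S=V.hsv[...,0],V.hsv[...,1]; out=[]
    grey=S<60
    for b in blobs((Z>58)&(Z<82)&grey,60):          # spout tops, steel
        v,u=np.nonzero(b); c,a,sz=rect(V.cast(u.astype(float),v.astype(float),base+70))
        if not(40<sz[0]<75 and 10<sz[1]<35): continue
        D=np.hypot(V.P[...,0]-c[0],V.P[...,1]-c[1])
        hm=(~grey)&(Z>20)&(Z<42)&(D>30)&(D<155)&(V.hsv[...,2]<190)
        hs=[]
        for k in blobs(hm,60):
            v,u=np.nonzero(k); hc,ha,hz=rect(V.cast(u.astype(float),v.astype(float),base+31))
            if hz[0]>60 and 15<hz[1]<40: hs.append((abs(np.hypot(*(hc-c))-87),hc,ha,hz))
        if not hs: print("no handle at",c,sz); continue
        _,hc,ha,hz=min(hs,key=lambda t:t[0])
        d=hc-c
        if np.dot(d,[np.cos(ha),np.sin(ha)])<0: ha+=np.pi
        ha=wrap(ha); yaw=np.arctan2(d[1],d[0])
        val=(a-yaw)%np.pi
        if val>2.6: val-=np.pi
        out.append((c+52.5*np.array([np.cos(yaw),np.sin(yaw)]),yaw,val,dict(head=c,hyaw=ha,hdist=np.hypot(*d),sz=sz,hz=hz)))
    return out
E
python3 - <<'E'
from h import *
go(350,-400,350,-.5)
go(490,-150,320,0); V=View(save="drw"); print(state()["time_s"],state()["joints"].round(2))
go(530,240,300,0); V=View(save="pfs"); print(state()["time_s"],state()["joints"].round(2))
for p in find_pfs(V): print(p)
E
```

```text
2.3917 [-0.47  0.01  1.53 -0.    1.61  1.1 ]
3.9 [ 0.27  0.17  1.4  -0.    1.58  1.85]Traceback (most recent call last):
  File "<stdin>", line 5, in <module>
  File "h.py", line 42, in find_pfs
    v,u=np.nonzero(b); c,a,sz=rect(V.cast(u.astype(float),v.astype(float),base+70))
                              ~~~~^^^^^^^^^^^^^^^^^^^^^^^^^^^^^^^^^^^^^^^^^^^^^^^^^
  File "h.py", line 32, in rect
    c,(w,h),a=cv2.minAreaRect(np.float32(pts)[:,:2]); a=np.radians(a)
              ~~~~~~~~~~~~~~~^^^^^^^^^^^^^^^^^^^^^^^
cv2.error: OpenCV(4.12.0) /io/opencv/modules/imgproc/src/convhull.cpp:143: error: (-215:Assertion failed) total >= 0 && (depth == CV_32F || depth == CV_32S) in function 'convexHull'
```

View pics/drw.png

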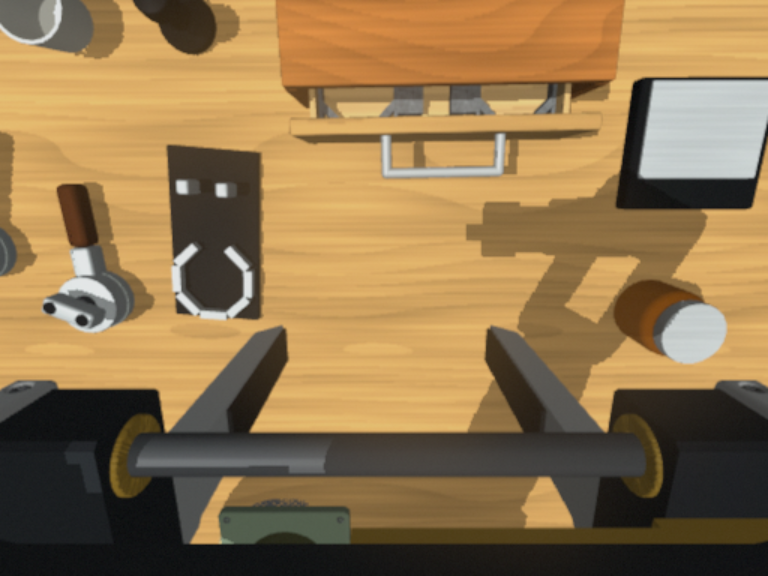

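View pics/pfs.png

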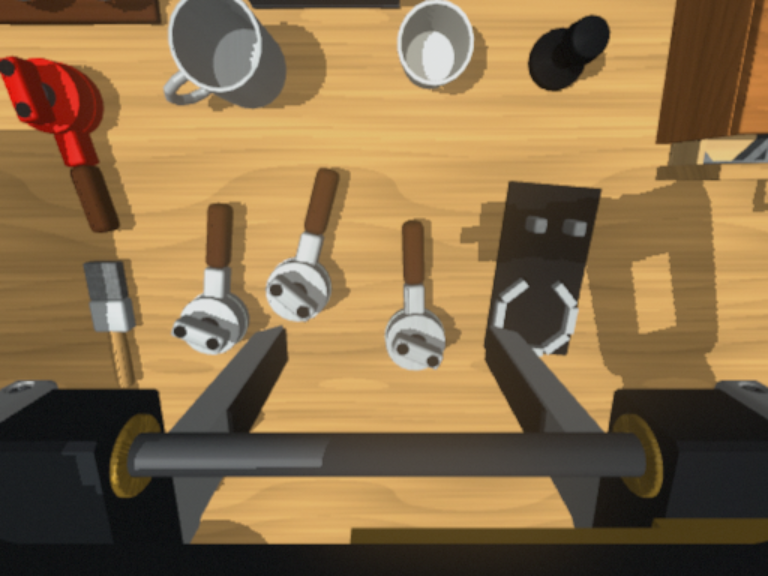

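The first view (768 px wide) shows the handle bar at (443,172). It also shows the stand, with its ring at (213,282) and posts at (188,187) and (226,190). In the second view the portafilter heads are at (210,322), (298,290) and (415,338), and only the outer part of each handle is brown. I'll fix the detector and measure everything.

```bash
python3 - <<'E'
s=open('h.py').read()
s=s.replace('np.float32(pts)[:,:2]','np.ascontiguousarray(np.asarray(pts)[:,:2],np.float32)')
s=s.replace('''hm=(~grey)&(Z>20)&(Z<42)&(D>30)&(D<155)&(V.hsv[...,2]<190)''','''hm=(S>90)&(Z>12)&(Z<42)&(D>50)&(D<155)&(V.hsv[...,2]<150)''')
s=s.replace("if hz[0]>60 and 15<hz[1]<40: hs.append((abs(np.hypot(*(hc-c))-87)","if hz[0]>45 and 15<hz[1]<40: hs.append((abs(np.hypot(*(hc-c))-108)")
s+='''
def find_stand(V):
    Z=V.P[...,2]; dark=(V.hsv[...,2]<75)&(Z>0)&(Z<18)
    b=max((k for k in blobs(dark,1500) if V.P[k][:,2].mean()<14),key=lambda k:k.sum())
    v,u=np.nonzero(b); bc,ba,bz=rect(V.cast(u*1.,v*1.,8.))
    e=np.array([np.cos(ba),np.sin(ba)]); n=np.array([-e[1],e[0]])
    X=V.P[...,:2]-bc; near=(abs(X@e)<105)&(abs(X@n)<52)
    steel=near&(V.hsv[...,2]>110)
    pv,pu=np.nonzero(steel&(Z>36)&(Z<46)); p=V.cast(pu*1.,pv*1.,40.)[:,:2]
    wv,wu=np.nonzero(steel&(Z>16.5)&(Z<24)); w=V.cast(wu*1.,wv*1.,20.)[:,:2]
    w=w[np.hypot(*(w-p.mean(0)).T)>45]
    A=np.c_[2*w,np.ones(len(w))]; s=np.linalg.lstsq(A,(w**2).sum(1),rcond=None)[0]; c=s[:2]; r=np.sqrt(s[2]+c@c)
    return dict(bc=bc,ba=ba,bz=bz,ring=c,r=r,rs=np.std(np.hypot(*(w-c).T)),prect=rect(p),n=(len(p),len(w)))
'''
open('h.py','w').write(s)
E
python3 - <<'E'
from h import *
V=View()
for p in find_pfs(V): print(p)
print(find_stand(V))
# drawer from saved view
a=np.load("pics/drw.npz"); P=a["P"]; im=a["im"]; hsv=cv2.cvtColor(im,cv2.COLOR_RGB2HSV)
V.im,V.P,V.R,V.c,V.hsv=im,P,a["R"],a["c"],hsv
print(find_stand(V))
m=(hsv[...,1]<50)&(hsv[...,2]>100)&(P[...,2]>72)&(P[...,2]<97)
for b in blobs(m,60):
    v,u=np.nonzero(b); print("bar?",rect(V.cast(u*1.,v*1.,85.)),u.mean(),v.mean(),np.median(P[b][:,2]))
# front's top edge
m=(P[...,2]>92)&(P[...,2]<103)&(hsv[...,1]>60)
for b in blobs(m,200):
    v,u=np.nonzero(b); print("front?",rect(V.cast(u*1.,v*1.,98.)),u.mean(),v.mean())
E
```

```text
(array([717.61999707,   9.15878624]), np.float64(-1.7285484515306344), np.float64(0.8492833139297629), {'head': array([725.86767578,  61.00688934]), 'hyaw': np.float64(-3.1212184475981424), 'hdist': np.float64(119.63732199750369), 'sz': (41.85683822631836, 33.539405822753906), 'hz': (127.9354019165039, 20.429738998413086)})
(array([653.70877719, 340.73382176]), np.float64(-2.7144921913575732), np.float64(2.0252935318042944), {'head': array([701.49273682, 362.4810791 ]), 'hyaw': np.float64(2.858315803705536), 'hdist': np.float64(129.8473272981313), 'sz': (72.63456726074219, 29.18241310119629), 'hz': (70.73985290527344, 24.889127731323242)})
(array([515.91285014, 381.14090198]), np.float64(0.9566465461206057), np.float64(-0.11316304171479352), {'head': array([485.65899658, 338.23455811]), 'hyaw': np.float64(-0.14919121637262123), 'hdist': np.float64(103.8153085195401), 'sz': (54.806053161621094, 22.806116104125977), 'hz': (72.30049133300781, 27.756261825561523)})
(array([497.28932439, 431.02588168]), np.float64(-0.1634199291698971), np.float64(1.331132843385578), {'head': array([445.48
[... 1099 characters left out ...]
(44.027295054712525), 'rs': np.float64(2.9510492751075894), 'prect': (array([555.93084717,  50.67087555]), np.float64(1.4708088757742532), (54.09883499145508, 14.647254943847656)), 'n': (142, 669)}
bar? (array([ 586.88677979, -205.86889648]), np.float64(1.585003287323574), (118.3944091796875, 38.879432678222656)) 295.70892626131956 109.10866752910738 86.65643575495955
bar? (array([ 402.08651733, -485.91995239]), np.float64(1.1103598759280615), (68.52302551269531, 68.17463684082031)) 462.11358574610244 221.79064587973275 90.20458219471072
front? (array([ 614.38305664, -205.82635498]), np.float64(1.5870947530319919), (286.8352966308594, 15.381925582885742)) 296.95142857142855 82.08244897959183
```

```bash
python3 - <<'E'
from h import *
a=.016; Y=np.pi/2+a
b=np.array([572.3,-206.]); u=-np.array([np.cos(a),np.sin(a)])
go(*b,220,Y); set_gripper(30); lin(*b,120); f0=state()["force"]; lin(*b,66,rate=80)
print("down",(state()["force"]-f0).round(1)); set_gripper(0); print(state()["gripper_width"])
f0=state()["force"]
lin(*(b+u*160),66,rate=90)
d=160
while d<200:
    d+=4; lin(*(b+u*d),66,rate=40); f=(state()["force"]-f0)@np.r_[u,0]
    print(d,round(f,1),state()["tool_pos"].round(1))
    if f<-10: break
lin(*(b+u*(d-3)),66,rate=40)
set_gripper(30); p=b+u*(d-3); lin(*p,220)
print(state()["time_s"])
set_gripper(94)
go(500,-195,330,0); V=View(save="drw2")
E
```

```text
down [ 0.2  0.3 -0.5]
9.200086255456839
164 -1.5 [ 407.6 -208.9   66.4]
168 -1.7 [ 403.4 -208.9   66.4]
172 -3.4 [ 399.9 -209.    66.4]
176 -16.1 [ 399.9 -209.1   66.5]
14.0583
```

View pics/drw2.png

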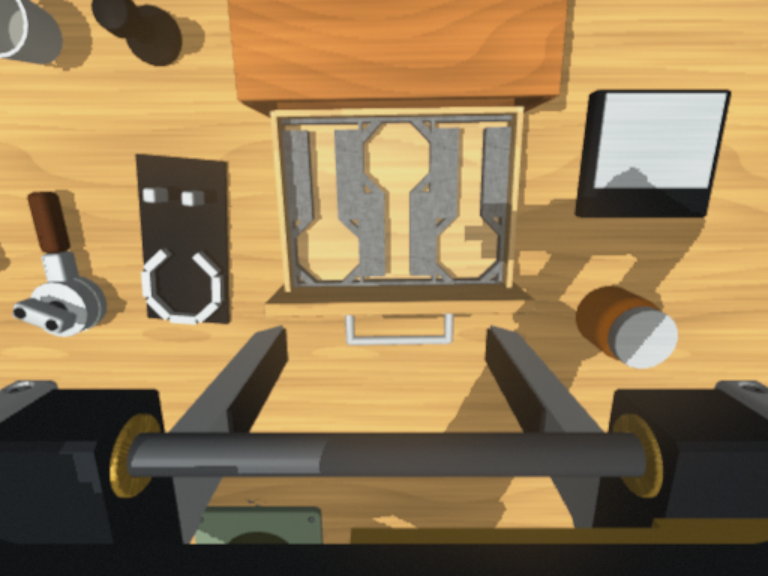

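The drawer is fully out. The three cutouts are visible: the outer ones, with heads at about (331,255) and (470,255), point away from the robot, and the middle one is flipped with its head at (398,150). Next I measure them from the insert's top surface.

```bash
python3 - <<'E'
from h import *
a=np.load("pics/drw2.npz"); P=a["P"]; im=a["im"]; hsv=cv2.cvtColor(im,cv2.COLOR_RGB2HSV); Z=P[...,2]
V=View.__new__(View); V.cal=get_calibration("wrist"); V.R=a["R"]; V.c=a["c"]; V.im,V.P,V.hsv=im,P,hsv
print("stand",find_stand(V))
fr=(Z>92)&(Z<103)&(hsv[...,1]>60)&(P[...,0]<500)&(P[...,0]>380)
b=max(blobs(fr,200),key=lambda k:k.sum()); v,u=np.nonzero(b); F=rect(V.cast(u*1.,v*1.,98.)); print("front",F)
th=wrap(F[1]-np.pi/2); th=(th+np.pi/2)%np.pi-np.pi/2; print("th",th)
e=np.array([np.cos(th),np.sin(th)]); n=np.array([-e[1],e[0]]); o=F[0]
top=(Z>25)&(Z<36)&(hsv[...,1]<60)
v,u=np.nonzero(top); W=V.cast(u*1.,v*1.,30.)[:,:2]-o; s,t=W@e,W@n
k=(s>0)&(s<220)&(abs(t)<140); s,t=s[k],t[k]; print("s range",np.percentile(s,[.5,99.5]),"t",np.percentile(t,[.5,99.5]))
def gaps(x,mn):
    x=np.sort(x); g=np.diff(x); return [(round(x[i],1),round(x[i+1],1),round((x[i]+x[i+1])/2,1)) for i in np.nonzero(g>mn)[0]]
smid=(s.min()+s.max())/2
for lo,hi in((20,35),(35,50),(50,70),(70,90),(90,110),(110,130),(130,150),(150,170),(170,190)): print(lo,gaps(t[(s>lo)&(s<hi)],12))
for c in(-84,0,84):
    for w in(-8,0,8): print("len",c,w,gaps(s[abs(t-c-w)<4],60))
E
```

```text
stand {'bc': array([497.70498657,  54.98281097]), 'ba': np.float64(3.0593604975567077), 'bz': (201.22097778320312, 104.1517105102539), 'ring': array([445.75757995,  59.98365284]), 'r': np.float64(43.94246428582492), 'rs': np.float64(3.0499793635310244), 'prect': (array([555.45941162,  50.7505455 ]), np.float64(1.469693810225837), (53.977439880371094, 15.127823829650879)), 'n': (132, 658)}
front (array([ 444.72787476, -208.59274292]), np.float64(1.58809112273898), (286.2045593261719, 16.383251190185547))
th 0.017294795944083674
s range [  6.24272662 195.65333533] t [-125.47477066  125.05591652]
20 [(np.float64(-108.9), np.float64(-56.4), np.float64(-82.7)), (np.float64(-16.6), np.float64(15.7), np.float64(-0.5)), (np.float64(57.6), np.float64(108.4), np.float64(83.0))]
35 [(np.float64(-121.7), np.float64(-45.4), np.float64(-83.5)), (np.float64(-16.7), np.float64(15.4), np.float64(-0.6)), (np.float64(44.4), np.float64(121.6), np.float64(83.0))]
50 [(np.float64(-117.1), np.float64(-51.9), np.float64(-84.5)), (np.float64(-16.7), np.float64(15.1), np.float64(-0.8)), (np.float64(50.4), np.
[... 1009 characters left out ...]
t64(17.9), np.float64(-1.1)), (np.float64(68.3), np.float64(98.1), np.float64(83.2))]
len -84 -8 [(np.float64(11.1), np.float64(192.2), np.float64(101.6))]
len -84 0 [(np.float64(11.3), np.float64(192.3), np.float64(101.8))]
len -84 8 [(np.float64(11.4), np.float64(192.4), np.float64(101.9))]
len 0 -8 [(np.float64(10.6), np.float64(192.0), np.float64(101.3))]
len 0 0 [(np.float64(10.8), np.float64(192.2), np.float64(101.5))]
len 0 8 [(np.float64(10.9), np.float64(192.3), np.float64(101.6))]
len 84 -8 [(np.float64(10.2), np.float64(191.9), np.float64(101.1))]
len 84 0 [(np.float64(10.3), np.float64(192.1), np.float64(101.2))]
len 84 8 [(np.float64(10.4), np.float64(192.2), np.float64(101.3))]
```

```bash
python3 - <<'E'
s=open('h.py').read()
s=s.replace("if not hs:","""hs=[h for h in hs if h[0]<14 and abs((np.arctan2(*(h[1]-c)[::-1])-h[2]+np.pi/2)%np.pi-np.pi/2)<.25]
        if not hs:""")
s=s.replace("abs(np.hypot(*(hc-c))-108)","abs(np.hypot(*(hc-c))-101)").replace('print("no handle at",c,sz); ','')
s+='''
SY=-.083; SEAT=np.array([498.1,55.9]); RING=np.array([445.9,60.2])
TH=.0155; REC={1:(np.array([544.8,-123.6]),TH),2:(np.array([546.2,-207.2]),TH+np.pi),3:(np.array([547.6,-290.8]),TH)}
def ex(a): return np.array([np.cos(a),np.sin(a)])
def look_at(c,yaw=0,base=0,save=None):
    "centre view on the portafilter at c (tool yaw fixed)"
    go(*(c-ex(yaw)*30),270+base,yaw); hold(.15)
    V=View(save=save); ps=find_pfs(V,base)
    return V,(min(ps,key=lambda p:np.hypot(*(p[0]-c))) if ps else None)
def pick(c,yaw,base,dz,op=60,gx=5):
    g=c+gx*ex(yaw)
    set_gripper(op); go(*g,base+130,yaw); lin(*g,base+dz,rate=120); set_gripper(0)
    w=state()["gripper_width"]; lin(*g,base+165); print("pick w",round(w,1),"after lift",round(state()["gripper_width"],1)); return w
def place(c,yaw,base,dz,gx=5,tool=None,op=60,drop=1.5):
    g=c+gx*ex(yaw); t=yaw if tool is None else tool
    z=base+165 if base+165>state()["tool_pos"][2] else state()["tool_pos"][2]
    lin(*g,z,t,rate=200); hold(.2); f0=state()["force"]
    lin(*g,base+dz+14,rate=120); lin(*g,base+dz+drop,rate=30); print("place force",(state()["force"]-f0).round(1),state()["tool_pos"].round(1))
    set_gripper(op); hold(.2); lin(*g,base+150)
'''
open('h.py','w').write(s)
E
python3 - <<'E'
from h import *
V,p=look_at(np.array([477.6,207.3])); print(p)
assert p and np.hypot(*(p[0]-[477.6,207.3]))<25 and .7<p[2]<1.8
pick(p[0],p[1],0,12)
place(SEAT,SY,8,12)
V,p=look_at(SEAT,SY,8,save="st1"); print(p,state()["time_s"])
E
```

```text
(array([475.86555175, 206.46890751]), np.float64(0.04028285546283345), np.float64(1.1146578044809365), {'head': array([423.40814209, 204.35462952]), 'hyaw': np.float64(0.004938905062362942), 'hdist': np.float64(100.51971745586351), 'sz': (55.569976806640625, 21.65557861328125), 'hz': (70.60208892822266, 23.64327049255371)})
pick w 23.5 after lift 23.9
place force [-0.4  1.5  0.6] [502.9  55.5  21.2]
(array([498.04720765,  55.78488689]), np.float64(-0.08270399741216947), np.float64(1.1283090448559272), {'head': array([445.72665405,  60.12189865]), 'hyaw': np.float64(-0.08297358008056221), 'hdist': np.float64(101.9020453634706), 'sz': (55.61016082763672, 21.53194808959961), 'hz': (70.7598876953125, 22.506481170654297)}) 28.4583
```

View pics/st1.png

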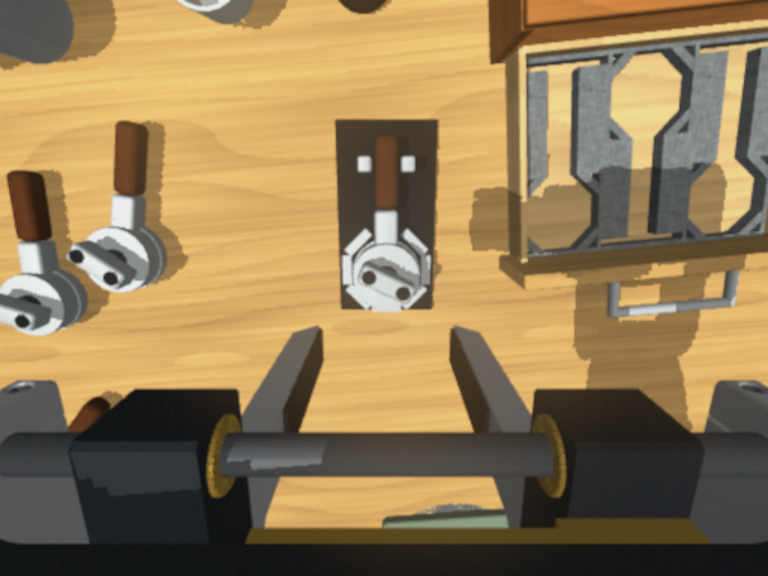

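The portafilter is seated flat in the ring at (387,272), with its handle between the posts at (365,163) and (408,163). The spout reads 1.13 rad. Next I tighten it.

```bash
cat >>h.py <<'E'
def tighten(p,over=.06):
    c=p[3]["head"]; y=p[1]+p[2]
    set_gripper(50); go(*c,150,y); lin(*c,56,rate=120); f0=state(); set_gripper(0); w=state()["gripper_width"]; print("spout w",round(w,1))
    t0=state()["ft_torque"][2]; end=SY-over; n=int(np.ceil((y-end)/.25))
    for a in np.linspace(y,end,n+1)[1:]:
        go(*c,56,a); print(round(a-SY,2),"tq",round(state()["ft_torque"][2]-t0,2),"w",round(state()["gripper_width"],1))
        if abs(state()["ft_torque"][2]-t0)>1.2: break
    hold(.4); set_gripper(50); lin(*c,150)
E
python3 - <<'E'
from h import *
V=View(); ps=find_pfs(V,8); p=min(ps,key=lambda p:np.hypot(*(p[0]-SEAT))); print(p[:3])
tighten(p)
V,p=look_at(SEAT,SY,8); print(p,state()["time_s"])
E
```

```text
(array([498.01744462,  55.699015  ]), np.float64(-0.08517414126375122), np.float64(1.1307215312699086))
spout w 19.9
0.89 tq -0.0 w 19.7
0.65 tq -0.05 w 20.0
0.42 tq -0.01 w 19.7
0.18 tq -0.08 w 19.8
-0.06 tq 0.64 w 19.9
(array([499.53892803,  54.88592903]), np.float64(-0.1070752310275255), np.float64(-0.01841331901117149), {'head': array([447.33959961,  60.49664307]), 'hyaw': np.float64(-0.14733605835727204), 'hdist': np.float64(101.8736605288507), 'sz': (55.26890563964844, 19.619094848632812), 'hz': (70.00757598876953, 24.429624557495117)}) 35.7917
```

```bash
python3 - <<'E'
from h import *
V=View(); ps=find_pfs(V,8); p=min(ps,key=lambda p:np.hypot(*(p[0]-SEAT))); print(p[:3])
pick(p[0],p[1],8,18,gx=1)
c,y=REC[3]; place(c,y,14,18,gx=1,op=50,drop=1)
V,p=look_at(c,0,14,save="dr1"); print(p,state()["time_s"])
E
```

```text
(array([499.67155237,  54.84652492]), np.float64(-0.10741283133536224), np.float64(-0.01795294697708183))
pick w 23.7 after lift 23.8
place force [ 1.  -0.6  0.4] [ 548.4 -290.6   32.8]
(array([ 547.24878007, -290.30287436]), np.float64(0.024916206187138225), np.float64(0.005278362631692502), {'head': array([ 494.76507568, -291.61083984]), 'hyaw': np.float64(0.00899169008538081), 'hdist': np.float64(101.30213435152342), 'sz': (55.17361831665039, 19.51529884338379), 'hz': (68.08921813964844, 24.840028762817383)}) 46.275
```

View pics/dr1.png

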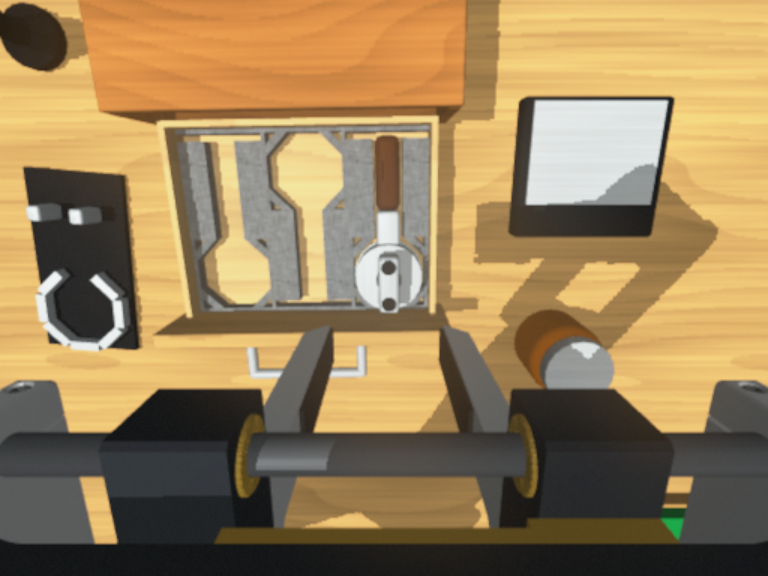

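The first portafilter lies seated in the right-hand recess, with its head at (390,275) and its spout in line. Now the second one goes into the stand and is tightened, with a check after each step.

```bash
cat >>h.py <<'E'
def to_stand(c0):
    V,p=look_at(c0); print("found",p[:3],p[3]["hyaw"])
    if np.hypot(*(p[0]-c0))>12: V,p=look_at(p[0]); print("again",p[:3])
    assert .75<p[2]<1.8 and np.hypot(*(p[0]-c0))<90
    w=pick(p[0],p[1],0,12); assert 21<w<27
    place(SEAT,SY,8,12)
    V,p=look_at(SEAT,SY,8); print("seated",p[:3],p[3]["hyaw"])
    assert np.hypot(*(p[0]-SEAT))<5 and abs(p[1]-SY)<.08
    tighten(p)
    V,p=look_at(SEAT,SY,8); print("tight",p[:3],p[3]["hyaw"],state()["time_s"]); return p
E
python3 - <<'E'
from h import *
p=to_stand(np.array([537,326.]))
E
```

```text
found (array([535.53323244, 324.86868938]), np.float64(-0.2903436386585275), np.float64(1.1261868667920387)) -0.29171947001397136
pick w 23.6 after lift 23.9
place force [ 0.5 -1.3 -0.5] [502.9  55.5  21.2]
seated (array([498.01002617,  55.70070932]), np.float64(-0.0818933842274717), np.float64(1.1422471509461425)) -0.08302551172181971
spout w 19.7
0.9 tq -0.06 w 19.8
0.66 tq -0.01 w 19.7
0.42 tq -0.02 w 19.5
0.18 tq -0.05 w 19.6
-0.06 tq 0.53 w 20.0
tight (array([499.48061077,  54.59194879]), np.float64(-0.10290369547778941), np.float64(0.013999388807674151)) -0.14000810430180977 66.2917
```

```bash
python3 - <<'E'
from h import *
V=View(); ps=find_pfs(V,8); p=min(ps,key=lambda p:np.hypot(*(p[0]-SEAT)))
pick(p[0],p[1],8,18,gx=1)
c,y=REC[2]; lin(490,-60,185,1.5,rate=200); go(*(c+ex(y)),185,y)
place(c,y,14,18,gx=1,op=50,drop=1)
V,p=look_at(c-[40,0],0,14,save="dr2"); print(p)
for r in find_pfs(V,14): print(r[:3])
print(state()["time_s"])
E
```

```text
pick w 24.0 after lift 23.6
place force [-0.1 -0.6  0.2] [ 545.8 -207.4   33.3]
(array([ 549.63831587, -207.23050705]), np.float64(-3.126717107918844), np.float64(-0.01461288846634945), {'head': array([ 602.13250732, -206.4495697 ]), 'hyaw': np.float64(-3.141278781167429), 'hdist': np.float64(103.18020846827034), 'sz': (54.51169967651367, 18.547504425048828), 'hz': (67.62944793701172, 21.925216674804688)})
(array([ 549.63831587, -207.23050705]), np.float64(-3.126717107918844), np.float64(-0.01461288846634945))
(array([ 548.23277145, -288.45726473]), np.float64(0.027775351601964274), np.float64(-0.021631389553029567))
80.6167
```

View pics/dr2.png

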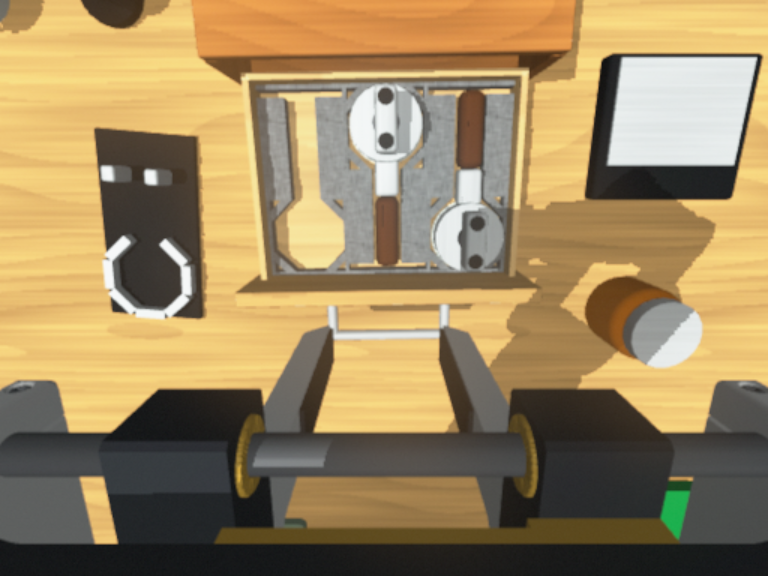

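The second portafilter sits in the middle recess, head at (386,122) and handle at (387,230), flipped as required. Now the third goes through the stand and into recess 1, then I check heights in the drawer.

```bash
python3 - <<'E'
from h import *
p=to_stand(np.array([497,431.]))
assert abs(p[2])<.08
pick(p[0],p[1],8,18,gx=1)
c,y=REC[1]; place(c,y,14,18,gx=1,op=50,drop=1)
V,p=look_at(REC[2][0]-[40,0],0,14,save="dr3")
for r in find_pfs(V,14):
    h=r[3]["head"]; D=V.P[...,:2]-h; rr=np.hypot(D[...,0],D[...,1]); Z=V.P[...,2]
    m=(rr<33)&(Z<62)&(Z>40); hc=h+101*ex(r[1]); m2=np.hypot(V.P[...,0]-hc[0],V.P[...,1]-hc[1])<9
    print(r[0].round(1),round(r[1],3),round(r[2],3),"head z",np.median(Z[m]).round(1),"handle z",np.median(Z[m2]).round(1))
print(state()["time_s"])
E
```

```text
found (array([496.2950571 , 435.14475992]), np.float64(-0.14826777637382282), np.float64(1.3216289889454527)) -0.14766615717438647
pick w 23.8 after lift 23.9
place force [0.3 0.2 1.8] [502.9  55.5  21.2]
seated (array([497.9969772 ,  55.72995624]), np.float64(-0.08174109304166637), np.float64(1.314910245793751)) -0.08295600321736885
spout w 19.5
1.09 tq 0.0 w 19.7
0.86 tq -0.02 w 19.6
0.63 tq -0.01 w 19.7
0.4 tq 0.0 w 19.8
0.17 tq -0.05 w 19.6
-0.06 tq 0.62 w 20.1
tight (array([500.14315376,  54.70545021]), np.float64(-0.10613960106760617), np.float64(-0.014574034294633442)) -0.144716839425179 101.675
pick w 23.7 after lift 24.0
place force [-1.1  0.8 -0.4] [ 545.7 -123.5   32.8]
[ 549.9 -207.1] -3.125 -0.006 head z 52.4 handle z 406.4
[ 548.3 -288.5] 0.029 0.025 head z 52.4 handle z 45.1
[ 543.7 -124.7] 0.021 -0.015 head z 52.4 handle z 45.1
111.4083
```

View pics/dr3.png

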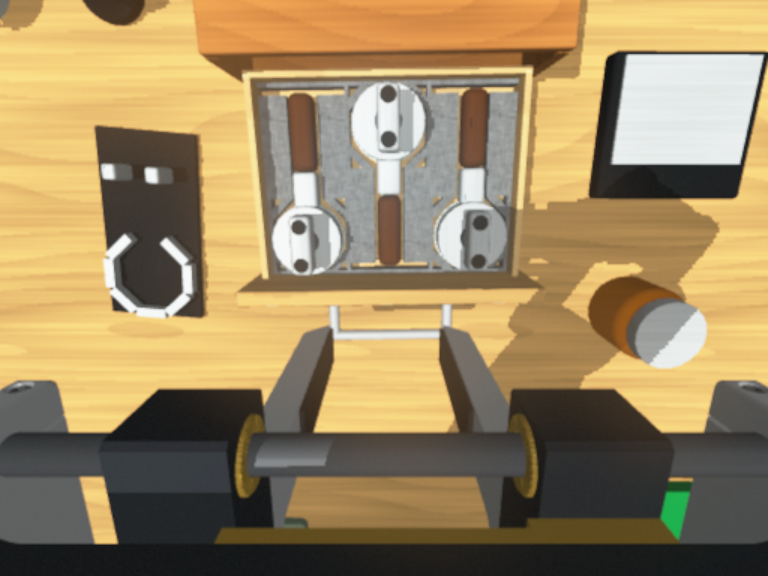

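All three lie flat (head tops 52.4 mm, as expected), with spouts in line: heads at (307,240), (388,120) and (472,237). Now I shut the drawer.

```bash
python3 - <<'E'
from h import *
a=.016; Y=np.pi/2+a; u=np.array([np.cos(a),np.sin(a)]); b=np.array([399.7,-208.8])
set_gripper(30); go(*b,220,Y); lin(*b,120); f0=state()["force"]; lin(*b,66,rate=80)
print("down",(state()["force"]-f0).round(1)); set_gripper(0); print(state()["gripper_width"])
f0=state()["force"]; lin(*(b+u*180),66,rate=70); d=180
while d<206:
    d+=3; lin(*(b+u*d),66,rate=30); f=(state()["force"]-f0)@np.r_[u,0]; print(d,round(f,1),state()["tool_pos"].round(1))
    if f<-12: break
hold(.3); p=state()["tool_pos"][:2]; set_gripper(30); lin(*p,66.5); lin(*p,220)
go(430,-200,330,0); V=View(save="end")
P,h=V.P,V.hsv; m=(h[...,1]<50)&(h[...,2]>100)&(P[...,2]>72)&(P[...,2]<97)&(abs(P[...,1]+206)<90)
for k in blobs(m,60):
    v,w=np.nonzero(k); print("bar",rect(V.cast(w*1.,v*1.,85.)))
print(state()["time_s"])
E
```

```text
down [ 1.1 -0.8  0.4]
8.961320188439458
183 -3.3 [ 582.7 -206.1   66.5]
186 -2.1 [ 585.9 -206.1   66.6]
189 -3.6 [ 589.  -206.    66.5]
192 -2.4 [ 592.  -206.    66.5]
195 -2.7 [ 594.9 -205.9   66.5]
198 -10.8 [ 594.8 -205.9   66.5]
201 -17.0 [ 594.8 -205.9   66.5]
bar (array([ 610.84259033, -205.6282196 ]), np.float64(1.5936315308215645), (118.57505798339844, 40.81330871582031))
123.625
```

View pics/end.png

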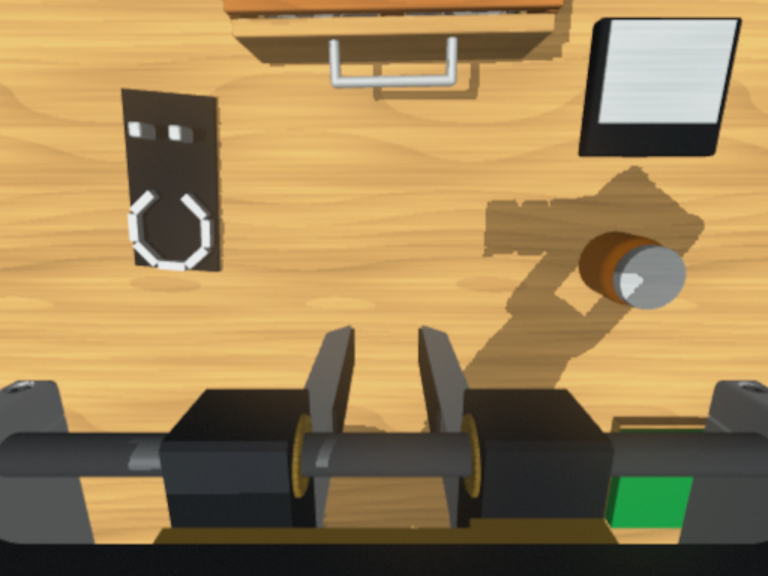

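The drawer moved its full 195 mm and hit the stop. The handle is at (393,80), and the arm is clear of everything. I'm handing in.

```bash
python3 -c "
from bench import *
print(job_done())"
```

```text
the job is handed in; nothing more can be done
None
```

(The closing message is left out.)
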